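# Tap the wooden handle into the wok spatula's socket

### The arm

A 6-joint arm with a two-finger parallel gripper is mounted at the origin on the work surface. World frame = base frame: x ahead of the robot, y to its left, z up, the work surface at z = 0. Lengths are in m, angles in rad, forces in N, time in s.
With the tool pointing down it reaches from about 0.35 to 0.925 m from the base axis. Payload 6.4 kg.
Tool frame: the origin (TCP) lies at the very end of the fingers, on their centre line; the grasp point (between the pads) lies robot.grip_point_offset behind it (robot.grip_point_offset is the distance from the TCP to the grasp point, in m); z points along the fingers, y is the line along which they close (so a half turn about z gives the same grasp; the last joint's range is limited). The gripper opens to 85 mm and grips with 20 to 120 N. Pads are 22 mm wide; open, the fingers measure 114 mm over their backs; the gripper's body (76 mm by 85 mm) begins 54 mm behind the grasp point. The pads swing forward as they close: fully open they stand 13 mm farther back than shut.
Start: joints at [1.037, 0.245, 1.558, -0, 1.339, -0.174], TCP at [0.229, 0.608, 0.231] pointing down, gripper open.
Joint ranges: [-3.13, 3.13], [-1.02, 2.26], [0.13, 2.54], [-0.95, 4.09], [0.21, 2.88], [-2.74, 2.74]. Speed limits (rad/s): [2.57, 2.57, 3.14, 3.14, 3.14, 3.14].

### API

Orientations are given as [roll, pitch, yaw] about the fixed x, y, z axes, in that order (R = Rz(yaw) Ry(pitch) Rx(roll)).
In Python, from rig import robot, camera, order gives the robot as it stands.
- The arm moves only by the tool send_rows, never from a script. Its argument "targets" is a list of rows, each an object with "translation": the shift along the tool's x, y, z in mm, a list of three; "dr": the turn, a rotation vector about the tool's x, y, z in degrees, a list of three; "gripper": the finger opening in mm, from 0 to 85.4. A call has 1 to 10 rows; each row is the pose to reach, as a shift and turn from the pose commanded when the call began, along the tool's axes at that moment; what a row does not reach only later rows make up. A row lasts 1/8 s, in which the tool goes at most 62.5 mm and 10.7 degrees, less where a joint would pass 70% of its speed; a pose out of reach is approached as far as the arm can. A call with a gripper value outside its range is refused whole. The fingers move at their own pace and stop on an object; "squeeze" is the grip in N (left out, the last holds). Time passes only in rows, so rows that repeat a pose let the fingers close. It gives the time, the measured TCP pose, the force, the opening and the grip force at its end, in the units of the state.
- robot.get_state(): the state, without advancing time (a new reading comes with each control period).
- camera(name): name is "scene" or "top" or "wrist"; returns a dict with "img" (400x640x3 uint8, blue, green, red), "camera_matrix" (3x3 intrinsics, pixels), "extrinsics" (4x4, takes a point from camera to world coordinates); the wrist camera has in their place "hand_eye" (4x4, takes a point from camera to tool coordinates, whose origin is the TCP and whose axes are the flange's). Camera axes: x right, y down, z forward; pixel columns grow to the right and rows downward; lengths in m; the calibration is good to about 2 mm. A picture is of the moment at which its call begins: read the wrist's pose just before it. There is no depth.
- order.close_job(): hands the job in; it is judged then, once.
The state is a dict: "t": time; "joint_positions": joint angles; "dq": joint speeds; "tau": joint torques, N m; "position": TCP position; "tcp_rot": TCP orientation; "contact_force": force on the tool from outside, world axes, zero at the start; "torque": the same for the moment, N m; "gripper_width": finger opening in m; "grip_force": force on a finger pad.
Only numpy, scipy, OpenCV 4.12 (cv2) and the standard library are available. Lean on these libraries where they do the work, as an engineer would, in place of code of your own. Each camera call takes 0.05 s, during which the arm holds its last target. There are 200 camera calls.

### The job

The steel wok spatula, head down in its bamboo stand, has lost its handle. Take the tall wooden handle from the bamboo rack, set its tapered shank upright in the spatula's open socket so that it stands there loosely, and let go; then tap or press it down from above until its shoulder sits fully home on the socket's rim and it stays by friction alone. Leave the masher head and the lid knob where they are in the rack.

Things in the scene. Friction and masses are not known exactly. Their poses are not given: they have to be found in the camera images.
- handle_grip (a point): Tall wooden handle, 0.16 kg, hanging upright by its shoulder in a rack hole. Grip 32 mm diameter, flat top; shoulder 52 mm across, 7 thick; below it a 55 mm shank tapering from 34 to 13 mm. Point on the axis where to grip: 55 mm above the shoulder's underside, 35 below the top, 110 above the tip. z up; at the start x lies level across the row of holes (no neighbour that way), y along it.
- socket_mouth (a point): Centre of the rim of the spatula's steel socket, facing up in a fixed stand; 46 mm across inside, 62 deep. z up. Spring leaves inside centre the shank. By its weight the handle stops with its shoulder 10-15 mm above the rim; resistance grows to about 15 N at the rim: set it in with under 5 N, tap with up to 25 N. Fully home, handle_grip is 55 mm and the handle's top 90 mm above this point.
- masher_mid (a point): Wooden masher head in the rack: a low mushroom 56 mm across rising 35 mm above the rack's top; leave alone. Point on its axis 17 mm above the rack's top. The bamboo rack is fixed, its top 75 mm above the counter, with three holes 40 mm wide in a row, 90 mm apart; which piece is in which hole varies.
- lidknob_mid (a point): Wooden lid knob in the rack: a ball 42 mm across on a thin flange, rising 45 mm above the rack's top; leave alone. Point at the centre of the ball, 24 mm above the rack's top.
There are look-alikes about, which are no part of the job. What is shaped like the part that bears socket_mouth but blue is not meant.

How it is judged:
By the outcome, as a careful person would: the job done as asked, in the order asked, and still so for the second after the job is handed in, with the robot touching nothing.
It also fails if it takes over 48 s, if anything falls off the work surface, if the arm or the gripper's body presses on something with over 40 N, if the wrist force passes 120 N, or if a joint passes its speed limit or range.

## Working session

There is one attempt and no reset: what is moved stays moved. The work goes in short steps, Python scripts to look and compute and a tool call to move; the robot and the scene stay as the last step left them, time stands still between calls to the robot, and variables do not carry over. Pictures are saved under pics/ and viewed, at most 10 in all, crops included, and the job is handed in when it is done.

Besides the shell and the picture viewer there is one more tool, called after "Request:" by a JSON object that holds its "method" and its "body", one argument or row to a line. send_rows: Moves the arm, as the interface text tells. Its arguments: {"type":"object","properties":{"targets":{"type":"array"},"squeeze":{"type":"number"}},"required":["targets"]}

```bash
mkdir -p pics
cat > h.py <<'E'
import numpy as np, cv2
from rig import robot, camera, order
from scipy.spatial.transform import Rotation as R
def T(st):
    M=np.eye(4);M[:3,:3]=R.from_euler('xyz',st['tcp_rot']).as_matrix();M[:3,3]=st['position'];return M
def shot(n):
    st=robot.get_state();c=camera(n)
    E=np.array(c['extrinsics']) if 'extrinsics' in c else T(st)@np.array(c['hand_eye'])
    return c['img'],np.array(c['camera_matrix']),E
def ray(K,E,u,v):
    d=E[:3,:3]@np.linalg.solve(K,[u,v,1.]);return E[:3,3],d
def onz(K,E,u,v,z):
    o,d=ray(K,E,u,v);return o+d*(z-o[2])/d[2]
def proj(K,E,p):
    q=K@(np.linalg.inv(E)@np.r_[p,1])[:3];return q[:2]/q[2]
E
python3 - <<'E'
from h import *
print(robot.get_state()['tcp_rot'],robot.grip_point_offset)
for n in ['scene','top']:
    i,K,E=shot(n);cv2.imwrite(f'pics/{n}0.png',i);print(n,K.round(1).tolist(),E.round(3).tolist())
E
```

```text
[-3.13963047e+00 -3.56273159e-04  2.78177993e+00] 0.0187
scene [[388.6, 0.0, 319.9], [0.0, 388.6, 197.6], [0.0, 0.0, 1.0]] [[0.516, 0.695, -0.501, 0.902], [0.857, -0.428, 0.288, -0.287], [-0.014, -0.578, -0.816, 0.855], [0.0, 0.0, 0.0, 1.0]]
top [[463.8, 0.0, 326.2], [0.0, 463.8, 202.2], [0.0, 0.0, 1.0]] [[-0.022, -0.995, 0.097, 0.363], [-0.999, 0.024, 0.024, -0.026], [-0.026, -0.097, -0.995, 1.034], [0.0, 0.0, 0.0, 1.0]]
```

View pics/scene0.png

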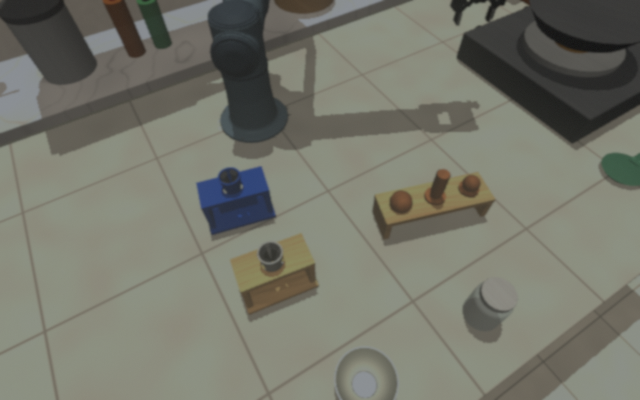

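View pics/top0.png

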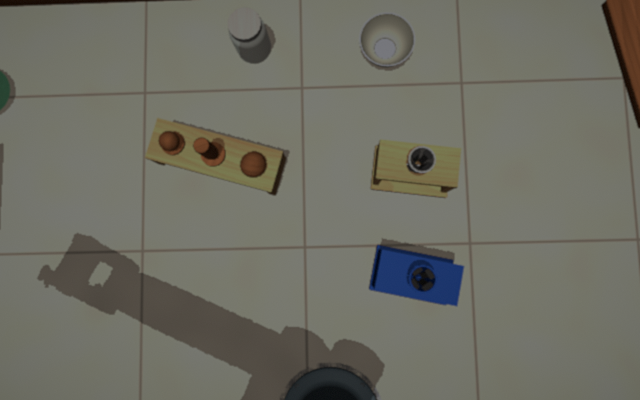

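The scene view shows the handle at (440,183), the bamboo stand's socket at (270,256), and the blue one at (231,180). In the top view the handle is at (205,147)-(212,155), between the masher (253,164) and the knob (171,141). The top view also shows the bamboo socket at (421,160) and the blue look-alike at (423,279).

Candidates: for the socket, bamboo (421,160) or blue (423,279), so I choose bamboo. For the handle, only the tall middle piece fits; the knob and masher are low. Next is a close crop to check.

Run:
```python
from h import *
t,_,_=shot('top');s,_,_=shot('scene')
def c(i,u,v,w=50,h=37):
    return cv2.resize(cv2.convertScaleAbs(i[v-h:v+h,u-w:u+w],alpha=1.6),(400,296),interpolation=cv2.INTER_CUBIC)
cv2.imwrite('pics/crop.png',np.vstack([np.hstack([c(t,212,152),c(t,421,160)]),np.hstack([c(s,440,185),c(s,270,260)])]))
```

```text
(no output)
```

View pics/crop.png

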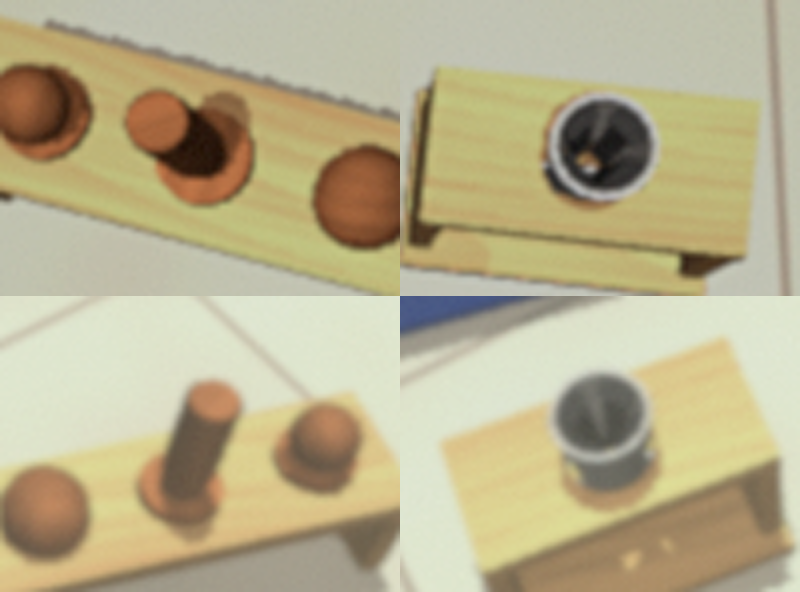

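Run:
```python
from h import *
_,Kt,Et=shot('top');_,Ks,Es=shot('scene')
def tri(a,b):
    o1,d1=ray(Kt,Et,*a);o2,d2=ray(Ks,Es,*b)
    s=np.linalg.lstsq(np.c_[d1,-d2],o2-o1,rcond=None)[0];p,q=o1+s[0]*d1,o2+s[1]*d2
    return ((p+q)/2).round(4),np.linalg.norm(p-q).round(4)
print('handle',tri((201.3,145),(443.3,173.8)),onz(Kt,Et,201.3,145,.165),onz(Ks,Es,443.3,173.8,.165))
print('shoulder',onz(Kt,Et,212.8,154,.082))
print('socket',tri((421.9,159.5),(270,252.8)))
m=onz(Kt,Et,253.8,164,.092);k=onz(Kt,Et,169.8,140.8,.099);print(m,k,(m+k)/2,np.degrees(np.arctan2(*(k-m)[[1,0]])),np.linalg.norm(m-k))
st=robot.get_state();print(T(st).round(3).tolist(),st['contact_force'],st['t'])
c=camera('wrist');print(np.array(c['hand_eye']).round(3).tolist(),c['camera_matrix'])
```

```text
handle (array([0.5652, 0.2333, 0.16  ]), np.float64(0.0008)) [0.56425678 0.23212709 0.165     ] [0.56749302 0.22911162 0.165     ]
shoulder [0.56359121 0.23242813 0.082     ]
socket (array([ 0.529 , -0.1925,  0.142 ]), np.float64(0.001))
[0.538212   0.14439675 0.092     ] [0.59018247 0.31750681 0.099     ] [0.56419723 0.23095178 0.0955    ] 73.28938210464776 0.18087847398260695
[[-0.936, 0.352, -0.0, 0.229], [0.352, 0.936, -0.001, 0.608], [0.0, -0.001, -1.0, 0.231], [0.0, 0.0, 0.0, 1.0]] [-0.17817495 -0.89181999  0.39534423] 0.3
[[0.001, -0.955, -0.296, 0.077], [1.0, 0.0, 0.001, 0.001], [-0.001, -0.296, 0.955, -0.144], [0.0, 0.0, 0.0, 1.0]] [[347.25578397   0.         311.91135839]
 [  0.         347.25578397 195.84491865]
 [  0.           0.           1.        ]]
```

Request:
{"method": "send_rows", "body": {
  "targets": [
    {"translation": [-45, -23, 0], "dr": [0, 0, 9], "gripper": 85},
    {"translation": [-90, -47, 0], "dr": [0, 0, 18], "gripper": 85},
    {"translation": [-134, -70, 0], "dr": [0, 0, 26], "gripper": 85},
    {"translation": [-179, -94, 0], "dr": [0, 0, 35], "gripper": 85},
    {"translation": [-224, -117, 0], "dr": [0, 0, 44], "gripper": 85},
    {"translation": [-268, -140, 0], "dr": [0, 0, 53], "gripper": 85},
    {"translation": [-313, -164, 0], "dr": [0, 0, 62], "gripper": 85},
    {"translation": [-358, -187, 0], "dr": [0, 0, 70], "gripper": 85},
    {"translation": [-402, -210, 0], "dr": [0, 0, 78], "gripper": 85},
    {"translation": [-447, -234, 0], "dr": [0, 0, 86], "gripper": 85}
  ]
}}

```text
t: 1.6
position: [0.5658, 0.2307, 0.2314]
tcp_rot: [3.141, -0.0, 1.276]
contact_force: [-0.7, -0.1, -0.8]
gripper_width: 0.0849
grip_force: 0.0
```

Request:
{"method": "send_rows", "body": {
  "targets": [
    {"translation": [0, 0, 0], "dr": [0, 0, 0], "gripper": 85},
    {"translation": [0, 0, 0], "dr": [0, 0, 0], "gripper": 85},
    {"translation": [0, 0, 0], "dr": [0, 0, 0], "gripper": 85}
  ]
}}

```text
t: 1.98
position: [0.564, 0.2331, 0.2313]
tcp_rot: [-3.141, -0.0, 1.283]
contact_force: [-0.2, -0.5, -0.1]
gripper_width: 0.0847
grip_force: 0.0
```

Run:
```python
from h import *
i,K,E=shot('wrist');cv2.imwrite('pics/w1.png',cv2.convertScaleAbs(i,alpha=1.5));s=robot.get_state();print(T(s).round(4),s['joint_positions'],s['contact_force'])
print(proj(K,E,[.565,.2315,.165]),proj(K,E,[.565,.2315,.082]))
```

```text
[[ 2.839e-01  9.588e-01 -2.000e-04  5.640e-01]
 [ 9.588e-01 -2.839e-01  1.000e-04  2.331e-01]
 [ 0.000e+00 -2.000e-04 -1.000e+00  2.313e-01]
 [ 0.000e+00  0.000e+00  0.000e+00  1.000e+00]] [2.06231185e-01 1.53915446e-01 1.66315371e+00 1.29149569e-04
 1.32472312e+00 4.94091124e-01] [-0.05798695  0.10669     0.26934511]
[315.25316785 215.85572475] [314.5816831  182.44037616]
```

View pics/w1.png

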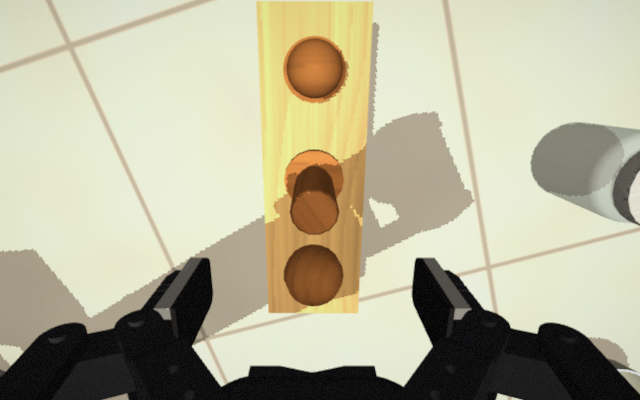

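The wrist view shows the handle's top disc at (314,212) and its shoulder at (314,178), between the knob (315,68) and the masher (313,275). The fingers straddle the rack across the row with both sides clear. The handle is about 1 mm off in x and in y, so I correct that, descend and grip.

Request:
{"method": "send_rows", "body": {
  "targets": [
    {"translation": [1, 1, 30], "dr": [0, 0, 0], "gripper": 85},
    {"translation": [1, 1, 60], "dr": [0, 0, 0], "gripper": 85},
    {"translation": [1, 1, 85], "dr": [0, 0, 0], "gripper": 85},
    {"translation": [1, 1, 105], "dr": [0, 0, 0], "gripper": 85},
    {"translation": [1, 1, 116], "dr": [0, 0, 0], "gripper": 85},
    {"translation": [1, 1, 120], "dr": [0, 0, 0], "gripper": 85},
    {"translation": [1, 1, 120], "dr": [0, 0, 0], "gripper": 85}
  ]
}}

```text
t: 2.9
position: [0.5665, 0.2328, 0.1118]
tcp_rot: [3.141, -0.0, 1.281]
contact_force: [-0.4, 0.4, 0.2]
gripper_width: 0.0849
grip_force: 0.0
```

Request:
{"method": "send_rows", "body": {
  "targets": [
    {"translation": [0, 0, 0], "dr": [0, 0, 0], "gripper": 50},
    {"translation": [0, 0, 0], "dr": [0, 0, 0], "gripper": 40},
    {"translation": [0, 0, 0], "dr": [0, 0, 0], "gripper": 34},
    {"translation": [0, 0, 0], "dr": [0, 0, 0], "gripper": 26},
    {"translation": [0, 0, 0], "dr": [0, 0, 0], "gripper": 20},
    {"translation": [0, 0, 0], "dr": [0, 0, 0], "gripper": 20},
    {"translation": [0, 0, 0], "dr": [0, 0, 0], "gripper": 20},
    {"translation": [0, 0, 0], "dr": [0, 0, 0], "gripper": 20}
  ],
  "squeeze": 50
}}

```text
t: 3.9
position: [0.5663, 0.2327, 0.1117]
tcp_rot: [3.141, -0.0, 1.281]
contact_force: [-2.6, -0.3, 5.2]
gripper_width: 0.0307
grip_force: 49.8
```

Request:
{"method": "send_rows", "body": {
  "targets": [
    {"translation": [0, 0, -8], "dr": [0, 0, 0], "gripper": 20},
    {"translation": [0, 0, -25], "dr": [0, 0, 0], "gripper": 20},
    {"translation": [0, 0, -50], "dr": [0, 0, 0], "gripper": 20},
    {"translation": [0, 0, -80], "dr": [0, 0, 0], "gripper": 20},
    {"translation": [0, 0, -110], "dr": [0, 0, 0], "gripper": 20},
    {"translation": [0, 0, -140], "dr": [0, 0, 0], "gripper": 20},
    {"translation": [0, 0, -160], "dr": [0, 0, 0], "gripper": 20},
    {"translation": [0, 0, -170], "dr": [0, 0, 0], "gripper": 20},
    {"translation": [0, 0, -170], "dr": [0, 0, 0], "gripper": 20}
  ]
}}

```text
t: 5.03
position: [0.5662, 0.2327, 0.2815]
tcp_rot: [3.141, -0.0, 1.281]
contact_force: [0.5, -1.0, -1.3]
gripper_width: 0.0305
grip_force: 49.6
```

Run:
```python
from h import *
i,K,E=shot('wrist');cv2.imwrite('pics/w2.png',cv2.convertScaleAbs(i,alpha=1.5));s=robot.get_state();M=T(s);print(M.round(4),s['joint_positions'],s['contact_force'])
d=np.array([.529,-.1925])-M[:2,3];print(M[:2,:2].T@d*1000)
for z in (35-18.7,-18.7-35,-18.7+55,-18.7+110):
  print(z,proj(K,E,M[:3,3]+M[:3,2]*z/1000))
```

```text
[[ 2.859e-01  9.583e-01 -1.200e-03  5.657e-01]
 [ 9.583e-01 -2.859e-01 -3.000e-04  2.326e-01]
 [-6.000e-04 -1.100e-03 -1.000e+00  2.805e-01]
 [ 0.000e+00  0.000e+00  0.000e+00  1.000e+00]] [ 2.04922941e-01  1.20482797e-01  1.60960535e+00 -3.91475639e-05
  1.41278463e+00  4.94873110e-01] [-0.41388104  0.10759539 -1.34698325]
[-417.84013963   86.32476329]
16.3 [312.48416356 247.79276486]
-53.7 [312.74436437 344.78324313]
36.3 [312.44245209 232.24471197]
91.3 [312.36082851 201.81932753]
```

View pics/w2.png

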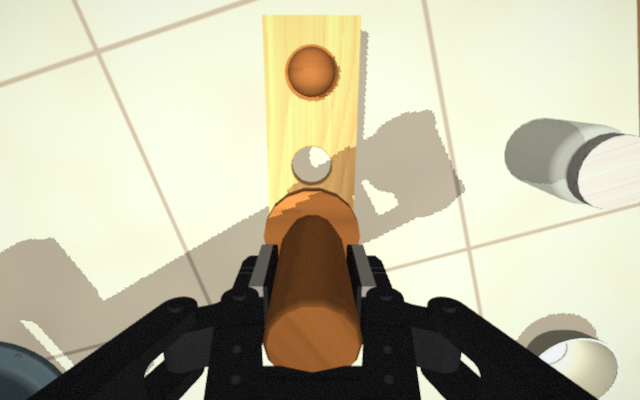

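The wrist view shows the handle held upright, with its top centred near (313,336) and its shoulder near (312,235). The empty hole is at (311,164) and the knob is undisturbed. I move toward the socket and stop about 70 mm past it, so the wrist camera can see it.

Request:
{"method": "send_rows", "body": {
  "targets": [
    {"translation": [-20, 4, 0], "dr": [0, 0, 0], "gripper": 20},
    {"translation": [-60, 11, 0], "dr": [0, 0, 0], "gripper": 20},
    {"translation": [-110, 20, 0], "dr": [0, 0, 0], "gripper": 20},
    {"translation": [-160, 29, 0], "dr": [0, 0, 0], "gripper": 20},
    {"translation": [-210, 37, 0], "dr": [0, 0, 0], "gripper": 20},
    {"translation": [-260, 46, 0], "dr": [0, 0, 0], "gripper": 20},
    {"translation": [-310, 55, 0], "dr": [0, 0, 0], "gripper": 20},
    {"translation": [-360, 64, 0], "dr": [0, 0, 0], "gripper": 20},
    {"translation": [-410, 73, 0], "dr": [0, 0, 0], "gripper": 20},
    {"translation": [-450, 80, 0], "dr": [0, 0, 0], "gripper": 20}
  ]
}}

```text
t: 6.32
position: [0.5125, -0.2238, 0.2801]
tcp_rot: [-3.14, -0.0, 1.279]
contact_force: [0.2, 0.0, -0.8]
gripper_width: 0.031
grip_force: 49.6
```

Request:
{"method": "send_rows", "body": {
  "targets": [
    {"translation": [-25, 4, 0], "dr": [0, 0, 0], "gripper": 20},
    {"translation": [-38, 6, 0], "dr": [0, 0, 0], "gripper": 20},
    {"translation": [-38, 6, 0], "dr": [0, 0, 0], "gripper": 20},
    {"translation": [-38, 6, 0], "dr": [0, 0, 0], "gripper": 20}
  ]
}}

```text
t: 6.82
position: [0.5089, -0.2587, 0.2811]
tcp_rot: [-3.141, -0.0, 1.282]
contact_force: [-0.2, -0.1, -1.8]
gripper_width: 0.031
grip_force: 49.6
```

Run:
```python
from h import *
i,K,E=shot('wrist');cv2.imwrite('pics/w3.png',cv2.convertScaleAbs(i,alpha=1.5));s=robot.get_state();M=T(s);print(M.round(4),s['joint_positions'],s['contact_force'])
p=proj(K,E,[.529,-.1925,.142]);print(p)
```

```text
[[ 2.847e-01  9.586e-01 -2.000e-04  5.090e-01]
 [ 9.586e-01 -2.847e-01  4.000e-04 -2.586e-01]
 [ 3.000e-04 -3.000e-04 -1.000e+00  2.812e-01]
 [ 0.000e+00  0.000e+00  0.000e+00  1.000e+00]] [-6.68602816e-01  2.23072233e-02  1.71184538e+00  2.04997815e-04
  1.40779219e+00 -3.79895534e-01] [-0.08182322 -0.48001367 -1.15063509]
[313.681127    99.21395641]
```

View pics/w3.png

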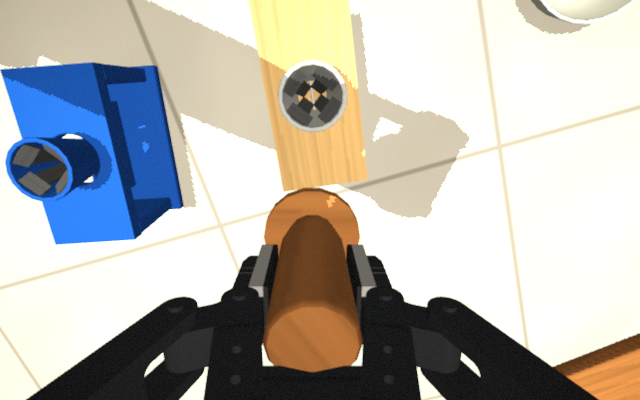

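The wrist view shows the bamboo socket's rim at (313.5,96), with open leaves inside; the blue look-alike is at (40,168) to the left. Relative to the held handle, the socket lies about 69 mm along tool x and 0 mm along y.

Request:
{"method": "send_rows", "body": {
  "targets": [
    {"translation": [25, 0, 0], "dr": [0, 0, 0], "gripper": 20},
    {"translation": [55, 0, 0], "dr": [0, 0, 0], "gripper": 20},
    {"translation": [69, 0, 0], "dr": [0, 0, 0], "gripper": 20},
    {"translation": [69, 0, 0], "dr": [0, 0, 0], "gripper": 20},
    {"translation": [69, 0, 15], "dr": [0, 0, 0], "gripper": 20},
    {"translation": [69, 0, 32], "dr": [0, 0, 0], "gripper": 20},
    {"translation": [69, 0, 48], "dr": [0, 0, 0], "gripper": 20},
    {"translation": [69, 0, 56], "dr": [0, 0, 0], "gripper": 20},
    {"translation": [69, 0, 60], "dr": [0, 0, 0], "gripper": 20},
    {"translation": [69, 0, 60], "dr": [0, 0, 0], "gripper": 20}
  ]
}}

```text
t: 8.12
position: [0.5288, -0.1935, 0.2213]
tcp_rot: [3.141, 0.0, 1.281]
contact_force: [-0.1, -0.0, -1.2]
gripper_width: 0.0309
grip_force: 49.6
```

Request:
{"method": "send_rows", "body": {
  "targets": [
    {"translation": [0, 0, 3], "dr": [0, 0, 0], "gripper": 20},
    {"translation": [0, 0, 6], "dr": [0, 0, 0], "gripper": 20},
    {"translation": [0, 0, 9], "dr": [0, 0, 0], "gripper": 20},
    {"translation": [0, 0, 12], "dr": [0, 0, 0], "gripper": 20},
    {"translation": [0, 0, 12], "dr": [0, 0, 0], "gripper": 20},
    {"translation": [0, 0, 12], "dr": [0, 0, 0], "gripper": 20}
  ]
}}

```text
t: 8.88
position: [0.5287, -0.1933, 0.2092]
tcp_rot: [-3.141, -0.0, 1.281]
contact_force: [0.1, 1.3, -1.8]
gripper_width: 0.031
grip_force: 49.6
```

Request:
{"method": "send_rows", "body": {
  "targets": [
    {"translation": [0, 0, 2], "dr": [0, 0, 0], "gripper": 20},
    {"translation": [0, 0, 4], "dr": [0, 0, 0], "gripper": 20},
    {"translation": [0, 0, 6], "dr": [0, 0, 0], "gripper": 20},
    {"translation": [0, 0, 8], "dr": [0, 0, 0], "gripper": 20},
    {"translation": [0, 0, 8], "dr": [0, 0, 0], "gripper": 20},
    {"translation": [0, 0, 8], "dr": [0, 0, 0], "gripper": 20}
  ]
}}

```text
t: 9.62
position: [0.5288, -0.1932, 0.2012]
tcp_rot: [3.141, -0.0, 1.281]
contact_force: [0.9, 3.3, 0.5]
gripper_width: 0.0313
grip_force: 49.8
```

Request:
{"method": "send_rows", "body": {
  "targets": [
    {"translation": [0, 0, 1], "dr": [0, 0, 0], "gripper": 20},
    {"translation": [0, 0, 3], "dr": [0, 0, 0], "gripper": 20},
    {"translation": [0, 0, 4], "dr": [0, 0, 0], "gripper": 20},
    {"translation": [0, 0, 4], "dr": [0, 0, 0], "gripper": 20},
    {"translation": [0, 0, 4], "dr": [0, 0, 0], "gripper": 20}
  ]
}}

```text
t: 10.25
position: [0.5289, -0.1934, 0.1976]
tcp_rot: [3.141, -0.0, 1.281]
contact_force: [1.3, 4.5, 4.7]
gripper_width: 0.0311
grip_force: 50.2
```

Contact, with a side force along +y, so I ease up 1 mm and shift 1.5 mm toward +tool x.

Request:
{"method": "send_rows", "body": {
  "targets": [
    {"translation": [0.5, 0, -1], "dr": [0, 0, 0], "gripper": 20},
    {"translation": [1.5, 0, -1], "dr": [0, 0, 0], "gripper": 20},
    {"translation": [1.5, 0, -1], "dr": [0, 0, 0], "gripper": 20},
    {"translation": [1.5, 0, -1], "dr": [0, 0, 0], "gripper": 20}
  ]
}}

```text
t: 10.75
position: [0.5288, -0.1923, 0.1977]
tcp_rot: [-3.141, 0.001, 1.281]
contact_force: [1.2, 0.2, -1.8]
gripper_width: 0.031
grip_force: 49.5
```

Request:
{"method": "send_rows", "body": {
  "targets": [
    {"translation": [0.2, 0.5, 0.5], "dr": [0, 0, 0], "gripper": 20},
    {"translation": [0.2, 0.5, 1.5], "dr": [0, 0, 0], "gripper": 20},
    {"translation": [0.2, 0.5, 2], "dr": [0, 0, 0], "gripper": 20},
    {"translation": [0.2, 0.5, 2], "dr": [0, 0, 0], "gripper": 20},
    {"translation": [0.2, 0.5, 2], "dr": [0, 0, 0], "gripper": 20}
  ]
}}

```text
t: 11.38
position: [0.5297, -0.1921, 0.1971]
tcp_rot: [3.141, 0.0, 1.281]
contact_force: [-1.7, 1.9, 5.9]
gripper_width: 0.0306
grip_force: 50.3
```

Request:
{"method": "send_rows", "body": {
  "targets": [
    {"translation": [0.2, -0.4, -1], "dr": [0, 0, 0], "gripper": 20},
    {"translation": [0.2, -0.4, -1], "dr": [0, 0, 0], "gripper": 20},
    {"translation": [0.2, -0.4, -1], "dr": [0, 0, 0], "gripper": 20}
  ]
}}

```text
t: 11.75
position: [0.5294, -0.1918, 0.1971]
tcp_rot: [3.141, 0.0, 1.281]
contact_force: [0.1, 0.0, 0.2]
gripper_width: 0.0308
grip_force: 49.7
```

Request:
{"method": "send_rows", "body": {
  "targets": [
    {"translation": [0, 0, 0], "dr": [0, 0, 0], "gripper": 35},
    {"translation": [0, 0, 0], "dr": [0, 0, 0], "gripper": 42},
    {"translation": [0, 0, 0], "dr": [0, 0, 0], "gripper": 50},
    {"translation": [0, 0, 0], "dr": [0, 0, 0], "gripper": 60},
    {"translation": [0, 0, 0], "dr": [0, 0, 0], "gripper": 70},
    {"translation": [0, 0, 0], "dr": [0, 0, 0], "gripper": 85},
    {"translation": [0, 0, 0], "dr": [0, 0, 0], "gripper": 85}
  ]
}}

```text
t: 12.62
position: [0.5293, -0.1916, 0.1973]
tcp_rot: [3.142, -0.0, 1.281]
contact_force: [-0.2, 0.4, 0.5]
gripper_width: 0.0849
grip_force: 0.0
```

Run:
```python
from h import *
s,K,E=shot('scene');t,K2,E2=shot('top');w,K3,E3=shot('wrist')
st=robot.get_state();print(st['position'],st['contact_force'])
def c(i,u,v,w=50,h=37):
    return cv2.resize(cv2.convertScaleAbs(i[v-h:v+h,u-w:u+w],alpha=1.6),(400,296),interpolation=cv2.INTER_CUBIC)
cv2.imwrite('pics/rel.png',np.hstack([c(s,270,235),cv2.resize(cv2.convertScaleAbs(w,alpha=1.5),(400,296))]))
```

```text
[ 0.52933887 -0.19165392  0.19729782] [-0.21967158  0.43615244  0.31005889]
```

View pics/rel.png

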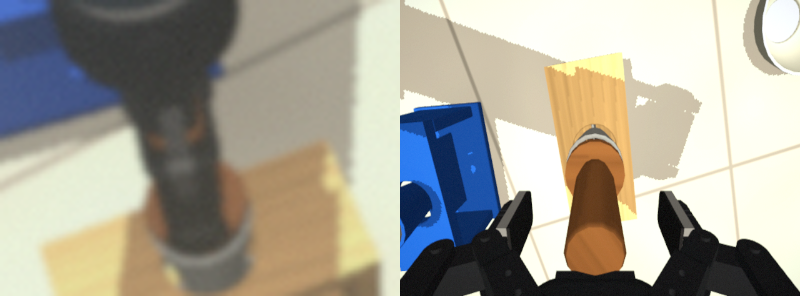

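The handle stands free in the socket, upright; its top is at about (595,252) and its shoulder at (595,165) in the composite. The shoulder is still above the rim. Next I retreat upward and close the fingers.

Request:
{"method": "send_rows", "body": {
  "targets": [
    {"translation": [0, 0, -15], "dr": [0, 0, 0], "gripper": 85},
    {"translation": [0, 0, -40], "dr": [0, 0, 0], "gripper": 85},
    {"translation": [0, 0, -70], "dr": [0, 0, 0], "gripper": 85},
    {"translation": [0, 0, -95], "dr": [0, 0, 0], "gripper": 85},
    {"translation": [0, 0, -105], "dr": [0, 0, 0], "gripper": 50},
    {"translation": [0, 0, -105], "dr": [0, 0, 0], "gripper": 0},
    {"translation": [0, 0, -105], "dr": [0, 0, 0], "gripper": 0},
    {"translation": [0, 0, -105], "dr": [0, 0, 0], "gripper": 0},
    {"translation": [0, 0, -105], "dr": [0, 0, 0], "gripper": 0},
    {"translation": [0, 0, -105], "dr": [0, 0, 0], "gripper": 0}
  ]
}}

```text
t: 14.02
position: [0.5292, -0.1916, 0.302]
tcp_rot: [-3.141, -0.0, 1.281]
contact_force: [0.2, 0.6, -1.2]
gripper_width: -0.0001
grip_force: 0.0
```

Run:
```python
from h import *
w,K,E=shot('wrist');st=robot.get_state();M=T(st)
print(st['position'],st['gripper_width'],st['contact_force'])
for z in (.245,.25): print(proj(K,E,[.5293,-.1916,z]))
print(proj(K,E,[.5293,-.1916,.16]))
cv2.imwrite('pics/w5.png',cv2.convertScaleAbs(w,alpha=1.5))
for v in (220,235,240,250): print(v,(M[:3,:3].T@(onz(K,E,313,v,.248)-M[:3,3])*1000).round(1))
```

```text
[ 0.52928448 -0.19160498  0.30206983] -0.00027769900646715164 [ 0.18681194 -0.04844429 -0.04720313]
[313.28486425 219.30176073]
[313.29601581 222.28789741]
[313.15038916 183.29238264]
220 [ 0.7 -0.1 54.1]
235 [-9.2 -0.1 54.1]
240 [-12.6  -0.1  54.1]
250 [-19.4  -0.1  54.1]
```

View pics/w5.png

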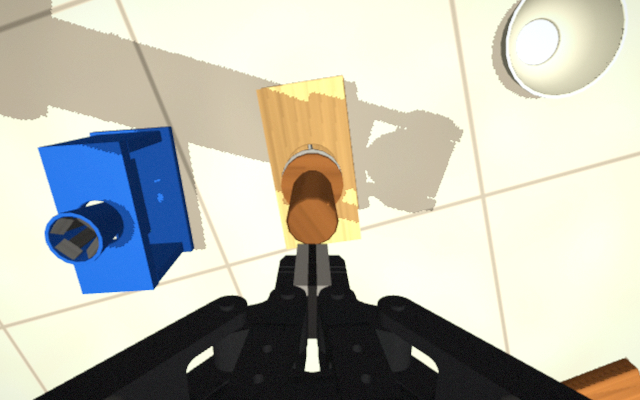

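The wrist view shows the handle upright in the socket with its top disc at (312,219), almost exactly under the tool axis (predicted 219-222). I descend onto it with closed fingers, then press in small steps.

Request:
{"method": "send_rows", "body": {
  "targets": [
    {"translation": [1, 0, 15], "dr": [0, 0, 0], "gripper": 0},
    {"translation": [1, 0, 30], "dr": [0, 0, 0], "gripper": 0},
    {"translation": [1, 0, 40], "dr": [0, 0, 0], "gripper": 0},
    {"translation": [1, 0, 44], "dr": [0, 0, 0], "gripper": 0},
    {"translation": [1, 0, 46], "dr": [0, 0, 0], "gripper": 0},
    {"translation": [1, 0, 48], "dr": [0, 0, 0], "gripper": 0},
    {"translation": [1, 0, 48], "dr": [0, 0, 0], "gripper": 0}
  ]
}}

```text
t: 14.95
position: [0.5297, -0.1908, 0.2545]
tcp_rot: [3.141, 0.0, 1.281]
contact_force: [-0.4, 0.5, 0.2]
gripper_width: 0.0002
grip_force: 0.0
```

Request:
{"method": "send_rows", "body": {
  "targets": [
    {"translation": [0, 0, 1], "dr": [0, 0, 0], "gripper": 0},
    {"translation": [0, 0, 2], "dr": [0, 0, 0], "gripper": 0},
    {"translation": [0, 0, 3], "dr": [0, 0, 0], "gripper": 0},
    {"translation": [0, 0, 4], "dr": [0, 0, 0], "gripper": 0},
    {"translation": [0, 0, 4], "dr": [0, 0, 0], "gripper": 0}
  ]
}}

```text
t: 15.58
position: [0.5297, -0.1907, 0.2506]
tcp_rot: [3.141, 0.0, 1.281]
contact_force: [0.0, 0.4, 1.3]
gripper_width: 0.0002
grip_force: 0.8
```

Request:
{"method": "send_rows", "body": {
  "targets": [
    {"translation": [0, 0, 1], "dr": [0, 0, 0], "gripper": 0},
    {"translation": [0, 0, 2], "dr": [0, 0, 0], "gripper": 0},
    {"translation": [0, 0, 3], "dr": [0, 0, 0], "gripper": 0},
    {"translation": [0, 0, 4], "dr": [0, 0, 0], "gripper": 0},
    {"translation": [0, 0, 4], "dr": [0, 0, 0], "gripper": 0}
  ]
}}

```text
t: 16.2
position: [0.5304, -0.1911, 0.2482]
tcp_rot: [3.139, 0.001, 1.281]
contact_force: [-1.4, 0.7, 7.3]
gripper_width: 0.0003
grip_force: 3.6
```

Request:
{"method": "send_rows", "body": {
  "targets": [
    {"translation": [0, 0, 1], "dr": [0, 0, 0], "gripper": 0},
    {"translation": [0, 0, 2], "dr": [0, 0, 0], "gripper": 0},
    {"translation": [0, 0, 2], "dr": [0, 0, 0], "gripper": 0}
  ]
}}

```text
t: 16.58
position: [0.5306, -0.1913, 0.2467]
tcp_rot: [3.138, 0.001, 1.281]
contact_force: [-1.7, 1.1, 9.3]
gripper_width: 0.0004
grip_force: 4.3
```

Request:
{"method": "send_rows", "body": {
  "targets": [
    {"translation": [0, 0, 1], "dr": [0, 0, 0], "gripper": 0},
    {"translation": [0, 0, 2], "dr": [0, 0, 0], "gripper": 0},
    {"translation": [0, 0, 3], "dr": [0, 0, 0], "gripper": 0},
    {"translation": [0, 0, 3], "dr": [0, 0, 0], "gripper": 0}
  ]
}}

```text
t: 17.08
position: [0.5309, -0.1914, 0.2444]
tcp_rot: [3.137, 0.001, 1.281]
contact_force: [-1.2, 0.8, 10.7]
gripper_width: 0.0003
grip_force: 5.5
```

Request:
{"method": "send_rows", "body": {
  "targets": [
    {"translation": [0, 0, 1], "dr": [0, 0, 0], "gripper": 0},
    {"translation": [0, 0, 2], "dr": [0, 0, 0], "gripper": 0},
    {"translation": [0, 0, 2], "dr": [0, 0, 0], "gripper": 0}
  ]
}}

```text
t: 17.45
position: [0.5311, -0.1916, 0.243]
tcp_rot: [3.136, 0.001, 1.281]
contact_force: [-2.1, 1.0, 13.8]
gripper_width: 0.0004
grip_force: 6.3
```

Request:
{"method": "send_rows", "body": {
  "targets": [
    {"translation": [0, 0, 1], "dr": [0, 0, 0], "gripper": 0},
    {"translation": [0, 0, 2], "dr": [0, 0, 0], "gripper": 0},
    {"translation": [0, 0, 2], "dr": [0, 0, 0], "gripper": 0}
  ]
}}

```text
t: 17.82
position: [0.5313, -0.1917, 0.2414]
tcp_rot: [3.136, 0.002, 1.281]
contact_force: [-1.5, 1.1, 14.9]
gripper_width: -0.0003
grip_force: 7.1
```

Request:
{"method": "send_rows", "body": {
  "targets": [
    {"translation": [0, 0, 1], "dr": [0, 0, 0], "gripper": 0},
    {"translation": [0, 0, 2], "dr": [0, 0, 0], "gripper": 0},
    {"translation": [0, 0, 2], "dr": [0, 0, 0], "gripper": 0}
  ]
}}

```text
t: 18.2
position: [0.5315, -0.1918, 0.2403]
tcp_rot: [3.135, 0.002, 1.281]
contact_force: [-3.2, 1.8, 17.9]
gripper_width: 0.0002
grip_force: 8.7
```

Request:
{"method": "send_rows", "body": {
  "targets": [
    {"translation": [0, 0, 0.7], "dr": [0, 0, 0], "gripper": 0},
    {"translation": [0, 0, 1.5], "dr": [0, 0, 0], "gripper": 0},
    {"translation": [0, 0, 1.5], "dr": [0, 0, 0], "gripper": 0}
  ]
}}

```text
t: 18.58
position: [0.5317, -0.1919, 0.2403]
tcp_rot: [3.134, 0.002, 1.281]
contact_force: [-4.6, 3.0, 24.0]
gripper_width: 0.0002
grip_force: 11.5
```

The tool stopped moving at z = 0.2403 while the force climbed from 18 to 24 N, so it looks fully home. I retreat and inspect.

Request:
{"method": "send_rows", "body": {
  "targets": [
    {"translation": [0, 0, -3], "dr": [0, 0, 0], "gripper": 0},
    {"translation": [0, 0, -8], "dr": [0, 0, 0], "gripper": 0},
    {"translation": [0, 0, -30], "dr": [0, 0, 0], "gripper": 0},
    {"translation": [-40, 0, -65], "dr": [0, 0, 0], "gripper": 0},
    {"translation": [-90, 0, -80], "dr": [0, 0, 0], "gripper": 0},
    {"translation": [-130, 0, -80], "dr": [0, 0, 0], "gripper": 0},
    {"translation": [-130, 0, -80], "dr": [0, 0, 0], "gripper": 0},
    {"translation": [-130, 0, -80], "dr": [0, 0, 0], "gripper": 0}
  ]
}}

```text
t: 19.58
position: [0.4923, -0.3146, 0.3128]
tcp_rot: [-3.14, -0.001, 1.281]
contact_force: [1.2, 1.5, 0.1]
gripper_width: 0.0001
grip_force: 0.0
```

Run:
```python
from h import *
s,K,E=shot('scene');t,K2,E2=shot('top');w,K3,E3=shot('wrist')
def c(i,u,v,w=50,h=37):
    u=min(max(u,w),640-w);v=min(max(v,h),400-h)
    return cv2.resize(cv2.convertScaleAbs(i[v-h:v+h,u-w:u+w],alpha=1.6),(400,296),interpolation=cv2.INTER_CUBIC)
p=proj(K3,E3,[.53,-.192,.16]).astype(int);print(p)
cv2.imwrite('pics/fin.png',np.vstack([np.hstack([c(s,270,240),c(t,425,155)]),np.hstack([c(w,*p,90,67),c(s,440,185)])]))
```

```text
[314  20]
```

View pics/fin.png

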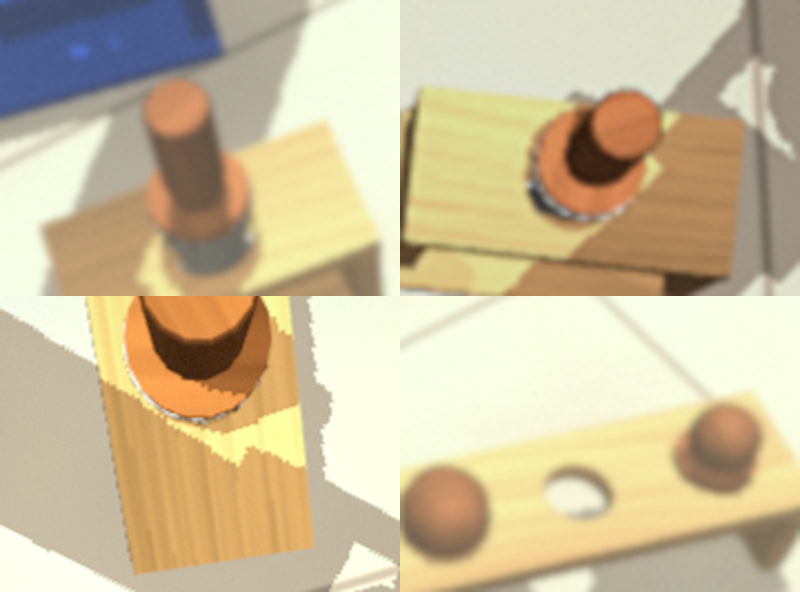

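Run:
```python
from h import *
_,Kt,Et=shot('top');_,Ks,Es=shot('scene')
def tri(a,b):
    o1,d1=ray(Kt,Et,*a);o2,d2=ray(Ks,Es,*b)
    s=np.linalg.lstsq(np.c_[d1,-d2],o2-o1,rcond=None)[0];p,q=o1+s[0]*d1,o2+s[1]*d2
    return ((p+q)/2).round(4),np.linalg.norm(p-q).round(4)
print(tri((431.4,149),(264.3,229.8)),tri((422.2,159.6),(269.4,251.4)))
```

```text
(array([ 0.5297, -0.1924,  0.2352]), np.float64(0.0009)) (array([ 0.5278, -0.1925,  0.1464]), np.float64(0.0014))
```

Measured against the rim from the same cameras, the top is 93 mm above it. Fully home is 90 mm, so this agrees within error. One confirming tap, slightly to the other side of the axis, will tell whether it can go any lower.

Request:
{"method": "send_rows", "body": {
  "targets": [
    {"translation": [40, 0, 0], "dr": [0, 0, 0], "gripper": 0},
    {"translation": [90, 0, 0], "dr": [0, 0, 0], "gripper": 0},
    {"translation": [120, -1, 0], "dr": [0, 0, 0], "gripper": 0},
    {"translation": [127, -1, 20], "dr": [0, 0, 0], "gripper": 0},
    {"translation": [127, -1, 45], "dr": [0, 0, 0], "gripper": 0},
    {"translation": [127, -1, 60], "dr": [0, 0, 0], "gripper": 0},
    {"translation": [127, -1, 67], "dr": [0, 0, 0], "gripper": 0},
    {"translation": [127, -1, 70], "dr": [0, 0, 0], "gripper": 0},
    {"translation": [127, -1, 72], "dr": [0, 0, 0], "gripper": 0},
    {"translation": [127, -1, 72], "dr": [0, 0, 0], "gripper": 0}
  ]
}}

```text
t: 21.08
position: [0.528, -0.1935, 0.2423]
tcp_rot: [3.141, 0.0, 1.281]
contact_force: [0.7, -0.7, 0.1]
gripper_width: -0.0002
grip_force: 0.0
```

Request:
{"method": "send_rows", "body": {
  "targets": [
    {"translation": [0, 0, 1], "dr": [0, 0, 0], "gripper": 0},
    {"translation": [0, 0, 2], "dr": [0, 0, 0], "gripper": 0},
    {"translation": [0, 0, 2], "dr": [0, 0, 0], "gripper": 0}
  ]
}}

```text
t: 21.45
position: [0.528, -0.1934, 0.2404]
tcp_rot: [3.141, 0.0, 1.281]
contact_force: [-1.2, -0.1, 4.1]
gripper_width: -0.0001
grip_force: 1.5
```

Request:
{"method": "send_rows", "body": {
  "targets": [
    {"translation": [0, 0, 1], "dr": [0, 0, 0], "gripper": 0},
    {"translation": [0, 0, 2], "dr": [0, 0, 0], "gripper": 0},
    {"translation": [0, 0, 2], "dr": [0, 0, 0], "gripper": 0}
  ]
}}

```text
t: 21.82
position: [0.5286, -0.1938, 0.2404]
tcp_rot: [3.139, 0.001, 1.281]
contact_force: [-3.4, 1.0, 10.7]
gripper_width: -0.0003
grip_force: 4.9
```

Request:
{"method": "send_rows", "body": {
  "targets": [
    {"translation": [0, 0, 1], "dr": [0, 0, 0], "gripper": 0},
    {"translation": [0, 0, 2], "dr": [0, 0, 0], "gripper": 0},
    {"translation": [0, 0, 3], "dr": [0, 0, 0], "gripper": 0},
    {"translation": [0, 0, 3], "dr": [0, 0, 0], "gripper": 0}
  ]
}}

```text
t: 22.32
position: [0.5292, -0.1942, 0.2402]
tcp_rot: [3.136, 0.002, 1.281]
contact_force: [-5.0, 3.4, 20.4]
gripper_width: 0.0001
grip_force: 10.2
```

Request:
{"method": "send_rows", "body": {
  "targets": [
    {"translation": [0, 0, -3], "dr": [0, 0, 0], "gripper": 0},
    {"translation": [0, 0, -8], "dr": [0, 0, 0], "gripper": 0},
    {"translation": [0, 0, -30], "dr": [0, 0, 0], "gripper": 0},
    {"translation": [-40, 0, -65], "dr": [0, 0, 0], "gripper": 0},
    {"translation": [-90, 0, -80], "dr": [0, 0, 0], "gripper": 0},
    {"translation": [-130, 0, -80], "dr": [0, 0, 0], "gripper": 0},
    {"translation": [-130, 0, -80], "dr": [0, 0, 0], "gripper": 0}
  ]
}}

```text
t: 23.2
position: [0.4896, -0.3198, 0.314]
tcp_rot: [-3.14, -0.0, 1.277]
contact_force: [0.7, 0.7, -0.3]
gripper_width: 0.0002
grip_force: 0.0
```

Run:
```python
from h import *
s,K,E=shot('scene');t,K2,E2=shot('top')
def c(i,u,v,w=30,h=22):
    return cv2.resize(cv2.convertScaleAbs(i[v-h:v+h,u-w:u+w],alpha=1.6),(400,296),interpolation=cv2.INTER_CUBIC)
cv2.imwrite('pics/fin2.png',np.hstack([c(s,270,245),c(t,425,155)]))
```

```text
(no output)
```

View pics/fin2.png

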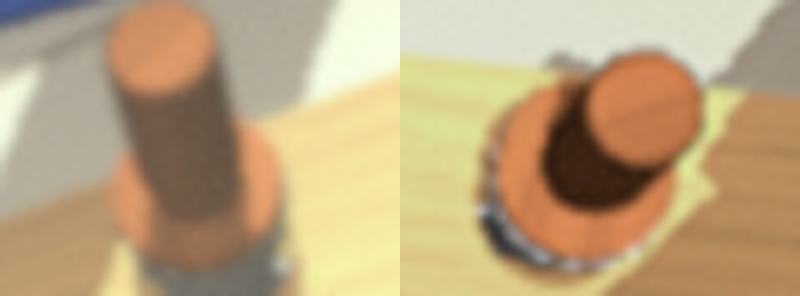

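The shoulder sits on the rim with no gap showing: shoulder at (200,190), rim directly under it. The second tap, to 20 N, did not lower it, and the arm is clear.

```bash
python3 -c "
from rig import order
print(order.close_job())"
```

```text
the job is handed in; nothing more can be done
None
```

The handle is seated in the bamboo-stand spatula's socket with its shoulder down on the rim, and the job is handed in at about 23 s; one setting-in reading reached 5.9 N, over your 5 N guideline, while the taps stayed within 25 N, and the masher head and lid knob are still in the rack.

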